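# Switch the grinding-ball feeder to the other chute

## Task

The seesaw gate of the grinding-ball feeder is tipped to one side: press down its raised end so that it rocks over its pivot to the other side, and then push the release key fully down so that all three balls roll over the gate into the tray on that other side. Work with the fingertips on the pads only: do not touch the balls, and leave the glassware and other things around the feeder where they stand.

Things in the scene. Friction and masses are not known exactly. Their poses are not given: they have to be found in the camera images.
- feeder: fixed aluminium ball feeder of a lab mill on a grey base plate 530 mm wide. Origin on the table under the gate's pivot. Seen from the robot, the feeder's x points away from it and its y to the left; yaw within 0.3 rad. The seesaw gate lies along y over the origin; at each end a short chute leads into a tray
- mouth (a point): lower end of the feed channel's floor, 114 mm high, at feeder x = 18 mm, over the middle of the gate. From here the channel (34 mm wide, walls up to 175 mm high) rises straight away along x to x = 205 mm
- pivot (a point): middle of the seesaw gate, 100 mm above the feeder's origin; pivot axis along the feeder's x. The gate is a steel trough 280 mm long with 31 mm walls and a dark round weight in the middle of its robot side, whose top is 60 mm above the pivot
- gate (a joint): tilt of the seesaw gate (rad): about +0.26 = left (+y) end fully down, balls run to the left tray; about -0.26 = right end fully down. It starts fully down on either side. Top-heavy: its weight holds it against either stop, and pushed past level it drops by itself onto the other stop. A push of under 2 N on the raised pad is enough
- pad_left (a point): centre of the top of the gate's left press pad: steel tab 52 x 46 mm (feeder x, y), 4 mm thick, on the robot's side of the trough, clear of the balls' path; on the gate 46 mm towards the robot, 117 mm left of and 33 mm above the pivot. About 162 mm above the table when raised, 102 mm when down; tilts with the gate
- pad_right (a point): the same at the right (-y) end of the gate, mirrored; the raised one is the one to press
- release (a joint): travel of the release key (m): 0 = up, its blade blocks the feed channel; 0.024 = fully down, the channel is open. Slides straight down, takes about 3 N and stays where it is left
- release_top (a point): centre of the top of the release key's pad: square steel pad 44 x 44 mm, 8 mm thick, on a stem to the right of the feed channel, at feeder x = 80 mm, y = -66 mm, 196 mm above the table when up, 172 mm when fully down. The top of the guide block under it is at 132 mm
- tray_left (a point): middle of the inner floor of the left steel tray: open box 90 x 72 mm (x, y), walls 58 mm above the table (34 mm on the chute's side), 228 mm left of the feeder's origin
- tray_right (a point): the same on the right, 228 mm right of the origin
- ball1_mid (a point): centre of plain steel grinding ball 1, 22 mm across, about 42 g. The three wait in a row in the feed channel behind the release blade (ball 1 first); once released they need about 3 s to reach a tray
- ball1: the same ball 1, origin at its skin (turns as it rolls)
- ball2_mid (a point): centre of plain steel grinding ball 2, 22 mm across, about 42 g. The three wait in a row in the feed channel behind the release blade (ball 1 first); once released they need about 3 s to reach a tray
- ball2: the same ball 2, origin at its skin (turns as it rolls)
- ball3_mid (a point): centre of plain steel grinding ball 3, 22 mm across, about 42 g. The three wait in a row in the feed channel behind the release blade (ball 1 first); once released they need about 3 s to reach a tray
- ball3: the same ball 3, origin at its skin (turns as it rolls)
- beaker: bystander: clear glass beaker, 68 mm across, 90 mm tall, standing loose by the feeder, within 120 mm of it; leave it where it is
- vial1: bystander: amber vial with black cap, 24 mm across, 52 mm tall, standing loose by the feeder, within 120 mm of it; leave it where it is
- vial2: bystander: amber vial with black cap, 24 mm across, 52 mm tall, standing loose by the feeder, within 120 mm of it; leave it where it is
- bottle: bystander: white plastic bottle, 60 mm across, 130 mm tall, standing loose by the feeder, within 120 mm of it; leave it where it is
- jar: bystander: glass jar with lid, 56 mm across, 60 mm tall, standing loose by the feeder, within 120 mm of it; leave it where it is
- dish: bystander: shallow steel dish, 70 mm across, 22 mm tall, standing loose by the feeder, within 120 mm of it; leave it where it is
- spoon: bystander: steel sampling spoon lying flat, 150 mm long, standing loose by the feeder, within 120 mm of it; leave it where it is

How it is judged (in metres and radians):
On the way, in this order (a step that is already met when the one before it is completed fails the run):
1. the gate has been rocked over to its other side (beyond 0.2 rad) while the release key is still up and the balls wait (distance of pad_left from where it was at the start of the episode above 0.045 m and (value of joint gate above 0.2 rad or value of joint gate below -0.2 rad) and value of joint release below 0.006 m and x of each of ball1_mid, ball2_mid, ball3_mid in the frame of feeder above 0.06 m), for 0.2 s.
2. the release key is pushed fully down (at least 20 mm) (value of joint release above 0.02 m), for 0.1 s.
At the end, for the whole second after the job is handed in: The gate rests tipped to the side opposite to its start (beyond 0.2 rad), the release key is down by at least 20 mm, and all three balls lie at rest in the tray on the side that is now low (distance of pad_left from where it was at the start of the episode above 0.045 m and (value of joint gate above 0.2 rad or value of joint gate below -0.2 rad) and value of joint release above 0.02 m and ((value of joint gate above 0.2 rad and y of ball1_mid in the frame of feeder between 0.19 and 0.266 m and z of ball1_mid in the frame of feeder between 0.01 and 0.058 m and x of ball1_mid in the frame of feeder between -0.046 and 0.046 m and y of ball2_mid in the frame of feeder between 0.19 and 0.266 m and z of ball2_mid in the frame of feeder between 0.01 and 0.058 m and x of ball2_mid in the frame of feeder between -0.046 and 0.046 m and y of ball3_mid in the frame of feeder between 0.19 and 0.266 m and z of ball3_mid in the frame of feeder between 0.01 and 0.058 m and x of ball3_mid in the frame of feeder between -0.046 and 0.046 m) or (value of joint gate below -0.2 rad and y of ball1_mid in the frame of feeder between -0.266 and -0.19 m and z of ball1_mid in the frame of feeder between 0.01 and 0.058 m and x of ball1_mid in the frame of feeder between -0.046 and 0.046 m and y of ball2_mid in the frame of feeder between -0.266 and -0.19 m and z of ball2_mid in the frame of feeder between 0.01 and 0.058 m and x of ball2_mid in the frame of feeder between -0.046 and 0.046 m and y of ball3_mid in the frame of feeder between -0.266 and -0.19 m and z of ball3_mid in the frame of feeder between 0.01 and 0.058 m and x of ball3_mid in the frame of feeder between -0.046 and 0.046 m)) and linear speed of each of ball1, ball2, ball3 below 0.05 m/s); the robot touches nothing.
It fails at once if a ball is touched by the robot (more than 0.5 N) (contact force between any of the fingers, the arm and ball1 above 0.5 N or contact force between any of the fingers, the arm and ball2 above 0.5 N or contact force between any of the fingers, the arm and ball3 above 0.5 N).
It fails at once if a ball is lifted (height (world z) of any of ball1_mid, ball2_mid, ball3_mid above 0.2 m).
It fails at once if a bystander is moved by more than 25 mm (distance of any of beaker, vial1, vial2, bottle, jar, dish, spoon from where it was at the start of the episode above 0.025 m).
It also fails if it takes over 43 s, if anything falls off the work surface, if the arm or the gripper's body presses on something with over 40 N, if the wrist force passes 120 N, or if a joint passes its speed limit or range.

## Robot

A 7-joint arm with a two-finger parallel gripper is mounted at the origin on the work surface. World frame = base frame: x ahead of the robot, y to its left, z up, the work surface at z = 0. Lengths are in mm, angles in degrees, forces in N, time in s.
With the tool pointing down it reaches from about 350 to 900 mm from the base axis. Payload 8.1 kg.
Tool frame: the origin (TCP) lies midway between the tips of the shut fingers; the grasp point (between the pads) lies 19 mm behind it; z points along the fingers, y is the direction in which the jaws open and shut (so a half turn about z gives the same grasp; the last joint's range is limited). The gripper opens to 85 mm and grips with 20 to 120 N. Pads are 22 mm wide; open, the fingers measure 114 mm over their backs; the gripper's body (76 mm by 85 mm) begins 54 mm behind the grasp point. The pads swing forward as they close: fully open they stand 13 mm farther back than shut.
Start: joints at [63.564, 24.895, 1.432, 90.138, -0.665, 64.973, -4.303], TCP at [219.447, -585.222, 231.323] pointing down, gripper open.
Joint ranges: [-149.89, 149.89], [-25.12, 119.58], [-72.63, 75.52], [4.76, 147.25], [-75.54, 255.54], [6.69, 114.76], [-157.13, 157.13]. Speed limits (degrees/s): [127.2, 127.2, 172.46, 172.46, 180, 180, 180].

## Interface

Orientations are given as [roll, pitch, yaw] about the fixed x, y, z axes, in that order (R = Rz(yaw) Ry(pitch) Rx(roll)).
In Python, from bench import state, capture, finish_job, regions_of gives the robot as it stands.
- The arm moves only by the tool arm_command, never from a script. Its argument "deltas" is text: rows parted by semicolons, each of 7 numbers parted by spaces: the turn, a rotation vector about the tool's x, y, z in degrees, then the shift along the tool's x, y, z in mm, then the opening in per cent of the stroke, from 0 (shut) to 100 (fully open). In form: wx wy wz tx ty tz jaw; .... A call has 1 to 5 rows; each row is the pose to reach, as a shift and turn from the pose commanded when the call began, along the tool's axes at that moment; what a row does not reach only later rows make up. A row lasts 1/8 s, in which the tool goes at most 62.5 mm and 10.7 degrees, less where a joint would pass 70% of its speed; a pose out of reach is approached as far as the arm can. A call with a gripper value outside its range is refused whole. The fingers move at their own pace and stop on an object; "grip_force" is the grip in N (left out, the last holds). Time passes only in rows, so rows that repeat a pose let the fingers close. It gives the time, the measured TCP pose, the force and the opening at its end, in the units of the state.
- state(): the state, without advancing time (a new reading comes with each control period).
- capture(name): name is "side" or "top"; returns a dict with "color" (384x512x3 uint8, red, green, blue), "z_map" (384x512 float32, mm along the optical axis (not along the pixel's ray), 0 where there is no reading), "mtx" (3x3 intrinsics, pixels), "R" (3x3) and "t" (3): a world point X has camera coordinates R X + t. Camera axes: x right, y down, z forward; pixel columns grow to the right and rows downward; lengths in mm; the calibration is good to about 2 mm. A picture is of the moment at which its call begins.
- finish_job(): hands the job in, once; it reports no verdict.
Trained networks look in a picture, given as the dict that the camera call returned (one of the last four; its "shot" number tells which), for a name from the list of things; names that differ only in an ending like _2 or _b are one class to them, and where a whole thing is asked for, a point or a joint stands for the part that bears it (a point fixed in the world has none). Each returns a list of dicts, best first, with "conf" (0 to 1); they miss things now and then, are a little off and sometimes report something else, mostly with a low value. They report only what shows in the picture. A call takes as long as a camera call.
- regions_of(picture, query): "mask" (384x512 bool, what is visible of it) and "point" ([column, row] in pixels, amid what is visible of it).
The state is a dict: "time_s": time; "joints": joint angles; "dq": joint speeds; "joint_efforts": joint torques, N m; "position": TCP position; "eef_rot": TCP orientation; "force": force on the tool from outside, world axes, zero at the start; "ft_torque": the same for the moment, N m; "width": finger opening in mm.
Only numpy, scipy, OpenCV 4.12 (cv2) and the standard library are available. Lean on these libraries where they do the work, as an engineer would, in place of code of your own. Each camera call takes 0.05 s, during which the arm holds its last target.

## Working session

There is one attempt and no reset: what is moved stays moved. The work goes in short steps, Python scripts to look and compute and a tool call to move; the robot and the scene stay as the last step left them, time stands still between calls to the robot, and variables do not carry over. Pictures are saved under pics/ and viewed, and the job is handed in when it is done.

Besides the shell and the picture viewer there is one more tool, called after "Request:" by a JSON object that holds its "op" and its "data". arm_command: Moves the arm, as the interface text tells. Its arguments: {"type":"object","properties":{"deltas":{"type":"string"},"grip_force":{"type":"number"}},"required":["deltas"]}

```bash
mkdir -p pics; python3 - <<'E'
from bench import *
import cv2,numpy as np,pickle
print(state())
for n in("side","top"):
    c=capture(n);pickle.dump(c,open(n+'.pkl','wb'))
    cv2.imwrite(f'pics/{n}0.png',c['color'][:,:,::-1]); print(n,c['mtx'].tolist(),c['R'].tolist(),c['t'])
    for q in("pad_left","pad_right","release_top","tray_left","tray_right","gate","release"):
        for r in regions_of(c,q)[:3]:
            m=r['mask']; z=c['z_map']; v,u=np.nonzero(m&(z>0)); 
            if len(v)==0: print(q,r['conf'],'none');continue
            d=z[v,u]; P=np.linalg.inv(c['mtx'])@np.vstack([u*d,v*d,d]); X=(c['R'].T@(P-np.array(c['t']).reshape(3,1)))
            print(q,round(r['conf'],2),r['point'],m.sum(),np.median(X,1).round(1),X.max(1).round(0),X.min(1).round(0))
E
```

```text
{'time_s': 0.0, 'joints': array([63.56438224, 24.93823448,  1.42975477, 90.19074398, -0.66452419,
       64.97485128, -4.30316999]), 'dq': array([ 0.08881327,  0.00583848, -0.13703223, -0.12339645,  0.07804984,
        0.01519992, -0.06556689]), 'joint_efforts': array([ 1.30921922e-03, -6.70470214e+01,  1.02536693e+00, -3.16205049e+01,
        1.55458949e-02,  1.26277519e-02,  1.96062439e-05]), 'position': array([ 219.22995674, -584.71994326,  230.49535227]), 'eef_rot': array([-1.79904831e+02,  8.28786791e-03,  2.05538391e+01]), 'force': array([-0.63474504, -0.51570984, -0.54265061]), 'ft_torque': array([-0.04316496,  0.00898627, -0.06852481]), 'width': 85.44710480397099}
side [[369.05277880937274, 0.0, 253.3798786283659], [0.0, 369.05277880937274, 190.04700894350873], [0.0, 0.0, 1.0]] [[0.8846672248802818, -0.46622221696238286, 0.0008635006089223537], [-0.2506140915368691, -0.47710606457813204, -0.8423552577540651], [0.3931367171173033, 0.7449876828199566, -0.5389219554822211]] [-516.60450553  262.47920431  564.90973183]
pad_left 0.65 [240.3, 203.9] 3694 [557.5  22.6 102.7] [709. 52
[... 1110 characters left out ...]
970429791743, -0.9993384518114193]] [ 18.08053522 590.91879855 938.5113525 ]
pad_left 0.88 [237.3, 199.5] 3408 [556.9  57.6 110.1] [600. 191. 170.] [488. -92.   5.]
pad_right 0.97 [235.3, 194.6] 3448 [556.5  58.5 109.5] [600. 207. 170.] [474. -92.  -2.]
release_top 0.96 [267.0, 148.2] 525 [651.2  -4.2 195.3] [701.  58. 200.] [629. -46.  -3.]
tray_left 0.95 [238.0, 181.8] 14314 [584.9  54.5  13.3] [817. 340. 200.] [ 477. -222.   -5.]
tray_right 0.75 [242.8, 181.3] 14394 [585.2  54.5  13.1] [818. 336. 200.] [ 474. -229.   -5.]
gate 0.63 [236.8, 196.0] 3389 [556.8  59.6 110.2] [596. 201. 170.] [488. -96.   3.]
release 0.71 [269.6, 144.3] 446 [653.   -6.2 195.6] [673.  60. 200.] [631. -26. 140.]
```

View pics/side0.png

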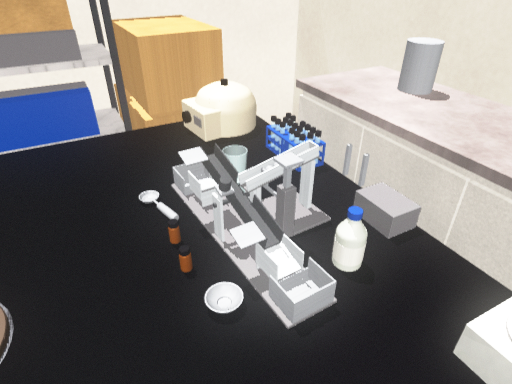

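View pics/top0.png

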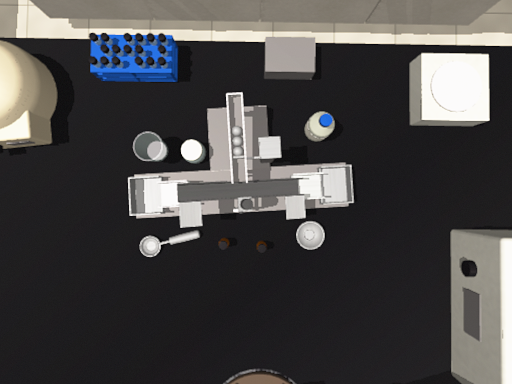

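```bash
cat > h.py <<'E'
import numpy as np
def cloud(c):
    z=c['z_map'].astype(float); v,u=np.nonzero(z>0); d=z[v,u]
    X=(c['R'].T@(np.linalg.inv(c['mtx'])@np.vstack([u*d,v*d,d])-np.array(c['t']).reshape(3,1))).T
    return u,v,X
E
python3 - <<'E'
import pickle,numpy as np
from h import *
for n in("top","side"):
    u,v,X=cloud(pickle.load(open(n+'.pkl','rb')))
    # height map: release pad
    m=(X[:,2]>183)&(X[:,2]<205)&(X[:,0]>600)&(X[:,0]<700)&(abs(X[:,1])<80)
    print(n,'rel',m.sum(),X[m].mean(0).round(1),((X[m].max(0)+X[m].min(0))/2).round(1))
    m=(X[:,2]>120)&(X[:,0]>470)&(X[:,0]<545)&(X[:,1]>-120)&(X[:,1]<220)
    for a in range(-110,210,20):
        k=m&(X[:,1]>=a)&(X[:,1]<a+20)
        if k.sum(): print(a,k.sum(),X[k].mean(0).round(0),X[k].min(0).round(0),X[k].max(0).round(0))
E
```

```text
top rel 476 [651.9  -6.2 195.5] [651.2  -6.2 194.6]
10 13 [535.  28. 150.] [524.  26. 130.] [544.  28. 157.]
30 104 [533.  40. 153.] [522.  30. 130.] [544.  50. 163.]
50 38 [533.  54. 138.] [522.  52. 130.] [543.  58. 145.]
90 6 [545. 104. 145.] [544.  98. 144.] [545. 109. 146.]
110 10 [544. 120. 150.] [544. 111. 148.] [545. 129. 154.]
130 224 [517. 141. 158.] [490. 131. 152.] [544. 150. 163.]
150 268 [517. 160. 162.] [488. 150. 127.] [544. 170. 168.]
170 117 [519. 174. 163.] [488. 170. 127.] [543. 187. 170.]
side rel 327 [651.2 -13.7 193.3] [653.9 -10.  191.3]
10 124 [536.  27. 141.] [524.  22. 124.] [545.  30. 157.]
30 101 [531.  37. 145.] [523.  30. 125.] [545.  49. 160.]
50 8 [526.  53. 136.] [523.  50. 133.] [531.  55. 137.]
110 29 [529. 127. 143.] [492. 120. 121.] [545. 130. 156.]
130 214 [522. 140. 152.] [491. 130. 120.] [545. 150. 161.]
150 174 [519. 160. 159.] [490. 150. 123.] [544. 170. 167.]
170 29 [519. 172. 164.] [490. 170. 126.] [543. 176. 167.]
```

Top view: the left pad (col 190, row 214) is raised at about (517, 159, 162). The release pad is at (651, -6, 196) and the feeder yaw is about +5°. I'm moving over with the fingers shut.

Request:
{"op": "arm_command", "data": {"deltas": "0 0 0 30 -33 0 0; 0 0 0 65 -71 0 0; 0 0 0 100 -109 0 0; 0 0 0 135 -147 0 0; 0 0 0 170 -186 0 0", "grip_force": 30}}

```text
time_s: 1.42
position: [313.9, -349.9, 231.6]
eef_rot: [180.0, -0.0, 20.6]
force: [1.8, -0.8, 0.7]
width: -0.3
```

Request:
{"op": "arm_command", "data": {"deltas": "0 0 0 35 -38 0 0; 0 0 0 70 -76 0 0; 0 0 0 105 -114 0 0; 0 0 0 140 -152 0 0; 0 0 0 175 -191 0 0"}}

```text
time_s: 2.05
position: [410.7, -109.6, 231.7]
eef_rot: [180.0, -0.0, 20.5]
force: [0.6, 0.1, 0.0]
width: -0.1
```

Request:
{"op": "arm_command", "data": {"deltas": "0 0 0 40 -44 0 0; 0 0 0 80 -88 0 0; 0 0 0 120 -132 0 0; 0 0 0 160 -176 0 0; 0 0 0 192 -211 0 0"}}

```text
time_s: 2.68
position: [516.5, 156.4, 231.5]
eef_rot: [-180.0, -0.0, 20.6]
force: [0.1, -0.4, 0.5]
width: -0.0
```

Request:
{"op": "arm_command", "data": {"deltas": "0 0 0 0 0 0 0; 0 0 0 0 0 0 0; 0 0 0 0 0 15 0; 0 0 0 0 0 30 0; 0 0 0 0 0 35 0"}}

```text
time_s: 3.3
position: [515.0, 152.8, 194.7]
eef_rot: [180.0, 0.1, 20.5]
force: [0.8, -0.7, 0.1]
width: 0.3
```

```bash
python3 - <<'E'
from bench import *
import cv2,numpy as np
s=state();print(s['position'],s['eef_rot'],s['force'])
a=[capture(n)['color'][:,:,::-1] for n in("side","top")]
cv2.imwrite('pics/b.png',np.hstack([cv2.resize(a[0][120:320,130:380],(400,320)),cv2.resize(a[1][70:270,100:350],(400,320))]))
E
```

```text
[514.99505853 152.75767595 194.65028817] [1.79987368e+02 1.42158751e-01 2.04971938e+01] [ 0.81280908 -0.68320433  0.09120247]
```

View pics/b.png

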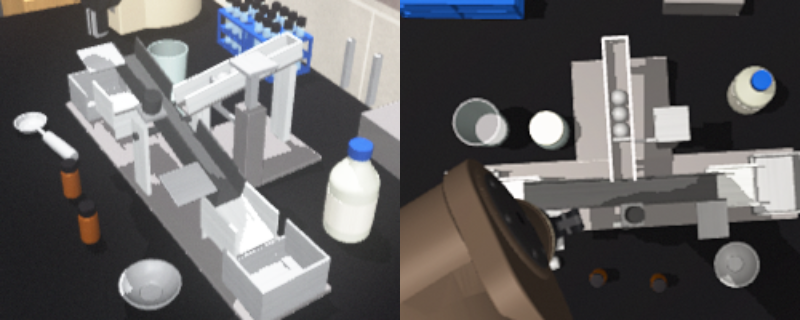

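The side view shows the fingertips just above the raised left pad, at (95, 25) in the crop. Pressing down.

Request:
{"op": "arm_command", "data": {"deltas": "0 0 0 0 0 15 0; 0 0 0 0 0 25 0; 0 0 0 0 0 34 0; 0 0 0 0 0 40 0; 0 0 0 0 0 46 0"}}

```text
time_s: 4.03
position: [515.9, 154.0, 150.0]
eef_rot: [-180.0, -0.0, 20.6]
force: [-0.7, 0.2, 0.2]
width: 0.1
```

Request:
{"op": "arm_command", "data": {"deltas": "0 0 0 0 0 6 0; 0 0 0 0 0 12 0; 0 0 0 0 0 18 0; 0 0 0 0 0 24 0; 0 0 0 0 0 30 0"}}

```text
time_s: 4.65
position: [515.8, 153.8, 119.9]
eef_rot: [180.0, 0.0, 20.6]
force: [0.1, -0.4, -0.1]
width: -0.1
```

```bash
python3 - <<'E'
from bench import *
import cv2,numpy as np
s=state();print(s['position'],s['eef_rot'],s['force'])
a=[capture(n)['color'][:,:,::-1] for n in("side","top")]
cv2.imwrite('pics/c.png',np.hstack([cv2.resize(a[0][120:320,130:380],(400,320)),cv2.resize(a[1][70:270,100:350],(400,320))]))
E
```

```text
[515.80675189 153.82317823 119.87086292] [1.79995644e+02 5.00984985e-03 2.05526065e+01] [ 0.14447205 -0.37114246 -0.14045344]
```

View pics/c.png

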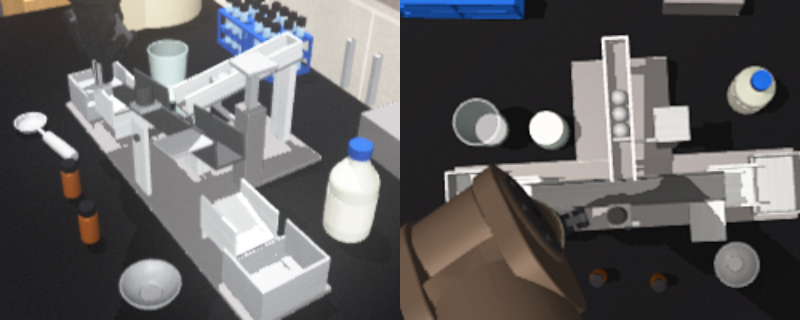

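The gate has rocked over: the right pad is now high and the left is down, with the balls still waiting in the channel. I'm retreating upward and moving over the release key.

Request:
{"op": "arm_command", "data": {"deltas": "0 0 0 0 0 -30 0; 0 0 0 0 0 -70 0; 0 0 0 0 0 -110 0; 0 0 0 0 0 -120 0; 0 0 0 0 0 -120 0"}}

```text
time_s: 5.38
position: [516.0, 153.9, 240.6]
eef_rot: [180.0, -0.1, 20.5]
force: [0.4, 0.9, -0.6]
width: -0.0
```

Request:
{"op": "arm_command", "data": {"deltas": "0 0 0 14 40 0 0; 0 0 0 28 80 0 0; 0 0 0 42 120 0 0; 0 0 0 57 160 0 0; 0 0 0 71 197 0 0"}}

```text
time_s: 6.0
position: [651.5, -7.2, 238.1]
eef_rot: [-180.0, 0.2, 20.5]
force: [0.3, -0.1, 0.7]
width: -0.1
```

Request:
{"op": "arm_command", "data": {"deltas": "0 0 0 0 0 0 0; 0 0 0 0 0 0 0; 0 0 0 0 0 0 0; 0 0 0 0 0 10 0; 0 0 0 0 0 20 0"}}

```text
time_s: 6.62
position: [651.1, -5.2, 219.6]
eef_rot: [180.0, 0.0, 20.6]
force: [-0.7, 0.3, 0.1]
width: 0.1
```

```bash
python3 - <<'E'
from bench import *
import cv2,numpy as np
from h import *
s=state();print(s['position'],s['eef_rot'],s['force'])
c=[capture(n) for n in("side","top")]
a=[x['color'][:,:,::-1] for x in c]
cv2.imwrite('pics/d.png',np.hstack([cv2.resize(a[0][80:280,130:380],(400,320)),cv2.resize(a[1][70:270,100:350],(400,320))]))
for x in c:
    u,v,X=cloud(x); m=(X[:,0]<545)&(X[:,0]>470)&(X[:,2]>80)&(X[:,2]<180)
    for k in (m&(X[:,1]<-20)&(X[:,1]>-110), m&(X[:,1]>120)&(X[:,1]<190)):
        if k.sum(): print(k.sum(),X[k].mean(0).round())
E
```

```text
[651.11365367  -5.22827311 219.55534387] [1.79997506e+02 1.40195355e-02 2.05973554e+01] [-0.67258225  0.28998877  0.0798528 ]
267 [524. -60. 161.]
229 [523. 159.  99.]
451 [516. 168. 102.]
```

View pics/d.png

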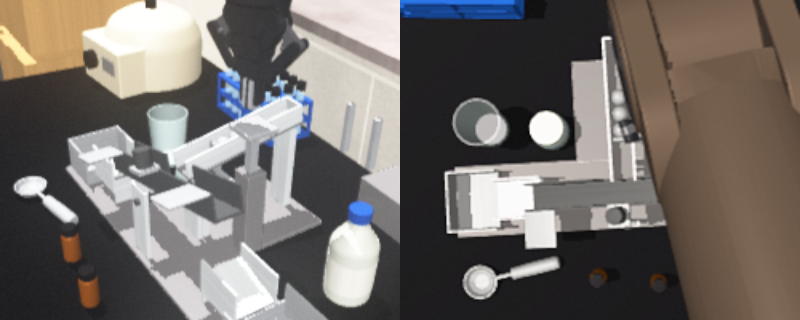

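The depth data agrees: the right pad is at 161 mm and the left at about 100 mm. The fingertips are over the key, so I'm pressing it now.

Request:
{"op": "arm_command", "data": {"deltas": "0 0 0 0 0 12 0; 0 0 0 0 0 22 0; 0 0 0 0 0 30 0; 0 0 0 0 0 38 0; 0 0 0 0 0 44 0"}}

```text
time_s: 7.35
position: [651.4, -5.7, 175.8]
eef_rot: [180.0, 0.0, 20.5]
force: [-1.6, -0.3, 3.0]
width: 0.3
```

Request:
{"op": "arm_command", "data": {"deltas": "0 0 0 0 0 3 0; 0 0 0 0 0 4 0; 0 0 0 0 0 5 0; 0 0 0 0 0 5 0"}}

```text
time_s: 7.85
position: [651.4, -5.7, 172.1]
eef_rot: [180.0, -0.0, 20.5]
force: [-4.7, 0.3, 7.3]
width: 0.3
```

Request:
{"op": "arm_command", "data": {"deltas": "0 0 0 0 0 2 0; 0 0 0 0 0 2 0; 0 0 0 0 0 2 0"}}

```text
time_s: 8.22
position: [651.6, -5.8, 171.9]
eef_rot: [179.9, -0.1, 20.5]
force: [-9.4, -1.5, 20.1]
width: 0.1
```

Request:
{"op": "arm_command", "data": {"deltas": "0 0 0 0 0 -10 0; 0 0 0 0 0 -30 0; 0 0 0 0 0 -60 0; 0 0 0 0 0 -90 0; 0 0 0 0 0 -110 0"}}

```text
time_s: 8.85
position: [652.1, -5.4, 281.1]
eef_rot: [180.0, -0.1, 20.6]
force: [0.6, 0.8, -1.2]
width: -0.2
```

Request:
{"op": "arm_command", "data": {"deltas": "0 0 0 -20 30 0 0; 0 0 0 -40 60 0 0; 0 0 0 -60 90 0 0; 0 0 0 -80 120 0 0; 0 0 0 -100 150 0 0"}}

```text
time_s: 9.48
position: [610.4, -182.3, 279.5]
eef_rot: [180.0, -0.0, 20.6]
force: [1.0, -0.8, 0.1]
width: 0.3
```

Request:
{"op": "arm_command", "data": {"deltas": "0 0 0 -20 30 0 0; 0 0 0 -40 60 0 0; 0 0 0 -60 90 0 0; 0 0 0 -80 120 0 0; 0 0 0 -100 150 0 0"}}

```text
time_s: 10.1
position: [569.5, -357.9, 279.5]
eef_rot: [180.0, -0.0, 20.6]
force: [0.3, -0.0, 0.3]
width: 0.1
```

Request:
{"op": "arm_command", "data": {"deltas": "0 0 0 0 0 0 0; 0 0 0 0 0 0 0; 0 0 0 0 0 0 0; 0 0 0 0 0 0 0; 0 0 0 0 0 0 0"}}

```text
time_s: 10.72
position: [569.8, -356.2, 279.4]
eef_rot: [180.0, -0.0, 20.6]
force: [0.3, -0.1, 0.3]
width: -0.1
```

Request:
{"op": "arm_command", "data": {"deltas": "0 0 0 0 0 0 0; 0 0 0 0 0 0 0; 0 0 0 0 0 0 0; 0 0 0 0 0 0 0; 0 0 0 0 0 0 0"}}

```text
time_s: 11.35
position: [569.5, -356.8, 279.3]
eef_rot: [180.0, 0.0, 20.6]
force: [-0.5, -0.0, -0.3]
width: 0.3
```

Request:
{"op": "arm_command", "data": {"deltas": "0 0 0 0 0 0 0; 0 0 0 0 0 0 0; 0 0 0 0 0 0 0; 0 0 0 0 0 0 0; 0 0 0 0 0 0 0"}}

```text
time_s: 11.98
position: [569.5, -356.7, 279.3]
eef_rot: [180.0, -0.0, 20.6]
force: [-0.0, 0.4, 0.8]
width: 0.2
```

```bash
python3 - <<'E'
from bench import *
import cv2,numpy as np
from h import *
s=state();print(s['position'],s['time_s'],s['force'])
c=[capture(n) for n in("side","top")]
a=[x['color'][:,:,::-1] for x in c]
cv2.imwrite('pics/e.png',np.hstack([cv2.resize(a[0][120:320,130:380],(400,320)),cv2.resize(a[1][70:270,100:350],(400,320))]))
for x in c:
    u,v,X=cloud(x)
    m=(abs(X[:,0]-651)<15)&(abs(X[:,1]+6)<15)&(X[:,2]<230);print('rel',m.sum(),np.median(X[m],0).round(1))
    for q in('ball1','ball2','ball3'):
        print(q,[(round(r['conf'],2),r['point'],r['mask'].sum()) for r in regions_of(x,q)[:4]])
E
```

```text
[ 569.53782738 -356.74111998  279.32392299] 11.975 [-0.00304102  0.35165751  0.79904863]
rel 462 [640.7 -10.7 129.8]
ball1 []
ball2 []
ball3 []
rel 242 [647.6  -6.1 171.5]
ball1 [(0.61, [142.9, 183.9], np.int64(74)), (0.6, [134.2, 196.6], np.int64(48)), (0.47, [146.7, 196.2], np.int64(63))]
ball2 [(0.61, [142.9, 183.9], np.int64(74)), (0.6, [134.2, 196.6], np.int64(48)), (0.47, [146.7, 196.2], np.int64(63))]
ball3 [(0.61, [142.9, 183.9], np.int64(74)), (0.6, [134.2, 196.6], np.int64(48)), (0.47, [146.7, 196.2], np.int64(63))]
```

View pics/e.png

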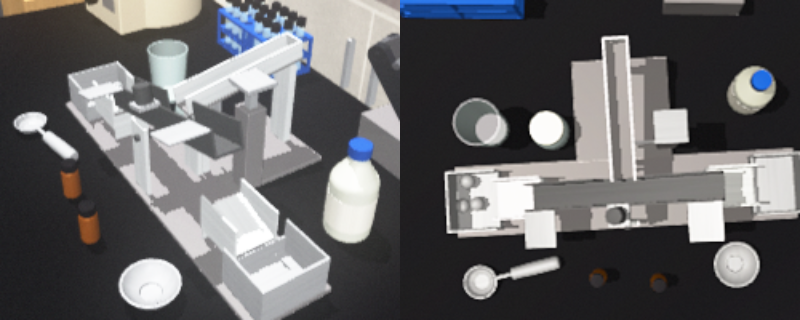

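The three balls lie in the left tray at top-view pixels (143,184), (134,197) and (147,196). The key is at 171.5 mm and the channel is empty. I'll wait a moment, check the balls are at rest, then hand in.

Request:
{"op": "arm_command", "data": {"deltas": "0 0 0 0 0 0 0; 0 0 0 0 0 0 0; 0 0 0 0 0 0 0; 0 0 0 0 0 0 0; 0 0 0 0 0 0 0"}}

```text
time_s: 13.0
position: [569.5, -356.8, 279.3]
eef_rot: [180.0, 0.0, 20.6]
force: [-0.4, -0.2, -1.0]
width: 0.0
```

Request:
{"op": "arm_command", "data": {"deltas": "0 0 0 0 0 0 0; 0 0 0 0 0 0 0; 0 0 0 0 0 0 0; 0 0 0 0 0 0 0; 0 0 0 0 0 0 0"}}

```text
time_s: 13.62
position: [569.5, -356.8, 279.3]
eef_rot: [180.0, -0.0, 20.6]
force: [-0.0, -0.2, 0.4]
width: 0.1
```

```bash
python3 - <<'E'
from bench import *
from h import *
c=capture("top"); P=[r['point'] for r in regions_of(c,'ball1')[:4]]; print(P)
u,v,X=cloud(c)
for p in P:
    k=(abs(u-p[0])<3)&(abs(v-p[1])<3); print(np.median(X[k],0).round())
k=(abs(X[:,0]-517)<30)&(X[:,2]>80)&(X[:,2]<200)
for s in (k&(X[:,1]<-20)&(X[:,1]>-100),k&(X[:,1]>120)&(X[:,1]<190)): print(X[s].mean(0).round())
finish_job()
E
```

```text
[[240.0, 182.5], [135.0, 195.1], [142.1, 183.6]]
[584.  53. 101.]
[552. 313.  27.]
[581. 292.  30.]
[525. -54. 162.]
[516. 168. 102.]
the job is handed in; nothing more can be done
```

I rocked the gate from right-end-down to left-end-down by pressing the raised left pad with shut fingertips. I then pushed the release key down to its stop, drew the arm clear and handed the job in at about 13.7 s.

- **Gate:** the last check put the right pad at 162 mm and the left at 102 mm, so the gate is fully over to the left.
- **Release key:** its top read 171.5 mm after the push, which matches fully down. It stopped at 171.9 mm under the fingertips, with about 20 N on it.
- **Balls:** the picture at 12 s showed all three in the left tray and the feed channel empty. In the final picture the detector found two of them at nearly the same pixels. It missed the third and instead reported a spot on the gate at (240,182) that I took to be false, so the third ball being at rest is not confirmed separately.
- **Bystanders:** they looked unmoved in the pictures, judged by eye rather than measured.

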